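# Turn the square sample cup over to drain

## Robot

A 6-joint arm with a two-finger parallel gripper is mounted at the origin on a cart in front of the work surface, level with it; the furniture and walls round the work are solid. World frame = base frame: x ahead of the robot, y to its left, z up, the work surface at z = 0. Lengths are in m, angles in rad, forces in N, time in s.
With the tool pointing down it reaches from about 0.35 to 0.925 m from the base axis. Payload 6.4 kg.
Tool frame: the origin (TCP) lies on the centre line of the jaws, within the pads' length; the fingertips stand 14 mm ahead of it and the grasp point (between the pads) lies 5 mm behind it; z points along the fingers, y is the line along which they close (so a half turn about z gives the same grasp; the last joint's range is limited). The gripper opens to 94 mm and grips with 3 to 60 N. Pads are 16 mm wide; open, the fingers measure 119 mm over their backs; the gripper's body (75 mm by 177 mm) begins 78 mm behind the grasp point.
Start: joints at [1.129, 0.245, 1.558, -0, 1.339, -0.174], TCP at [0.172, 0.627, 0.219] pointing down, gripper open.
Joint ranges: [-3.13, 3.13], [-1.02, 2.26], [0.13, 2.54], [-0.95, 4.09], [0.21, 2.88], [-2.74, 2.74]. Speed limits (rad/s): [2.57, 2.57, 3.14, 3.14, 3.14, 3.14].

## Interface

Orientations are given as [roll, pitch, yaw] about the fixed x, y, z axes, in that order (R = Rz(yaw) Ry(pitch) Rx(roll)).
In Python, from cell import status, cams, r, models gives the robot as it stands.
- The arm moves only by the shell command python3 -m pendant 'ROWS' [FORCE]. ROWS is text: rows parted by semicolons, each of 7 numbers parted by spaces: the turn, a rotation vector about the tool's x, y, z in rad, then the shift along the tool's x, y, z in mm, then the closure in counts, from 0 (fully open) to 255 (shut). A call has 1 to 20 rows; each row is the pose to reach, as a shift and turn from the pose commanded when the call began, along the tool's axes at that moment; what a row does not reach only later rows make up. A row lasts 1/10 s, in which the tool goes at most 50 mm and 8.59 degrees, less where a joint would pass 70% of its speed; a pose out of reach is approached as far as the arm can. A call with a gripper value outside its range is refused whole. The fingers move at their own pace and stop on an object; FORCE is the grip in N (left out, the last holds). Time passes only in rows, so rows that repeat a pose let the fingers close. It gives the time, the measured TCP pose, the force, the opening and the grip force at its end, in the units of the state.
- status.read_state(): the state, without advancing time (a new reading comes with each control period).
- cams.capture(name): name is "side" or "top" or "wrist"; returns the picture (384x512x3 uint8, red, green, blue); there is no depth.
- cams.camera_info(name): a dict with "mtx" (3x3 intrinsics, pixels), "world_from_camera" (4x4, takes a point from camera to world coordinates); the wrist camera has in their place "T_tool_cam" (4x4, takes a point from camera to tool coordinates, whose origin is the TCP and whose axes are the flange's). Camera axes: x right, y up, looking along -z (the intrinsics and any distortion apply to the point x, -y, -z); pixel columns grow to the right and rows downward; lengths in m; the calibration is good to about 2 mm. A picture is of the moment at which its call begins: read the wrist's pose just before it. camera_info takes no time and is no camera call.
- r.sign_off(): hands the job in; it is judged then, once.
Trained networks look in the newest picture that a camera, given by its name, has taken for a name from the list of things; names that differ only in an ending like _2 or _b are one class to them, and where a whole thing is asked for, a point or a joint stands for the part that bears it (a point fixed in the world has none). Each returns a list of dicts, best first, with "score" (0 to 1); they miss things now and then, are a little off and sometimes report something else, mostly with a low value. They report only what shows in the picture. A call takes as long as a camera call. They do not tell look-alikes from the thing itself.
- models.search_frame(camera, query): "point" ([x, y, z] in m, in the coordinates of the camera as it stood for that picture, good to about 4 mm: the middle of the surface that is visible of it).
- models.outline_of(camera, query): "mask" (384x512 bool, what is visible of it).
- models.landmark_of(camera, query): "point" ([x, y, z] in m, in the coordinates of the camera as it stood for that picture, good to about 4 mm: a listed point, or the origin of a listed thing).
The state is a dict: "t": time; "joint_pos": joint angles; "joint_velocities": joint speeds; "joint_torque": joint torques, N m; "eef_pos": TCP position; "ee_rot": TCP orientation; "ft_force": force on the tool from outside, world axes, zero at the start; "ft_torque": the same for the moment, N m; "grip_width": opening from 0.0 (shut) to 1.0 (fully open); "gripper_force": force on a finger pad.
Only numpy, scipy, OpenCV 4.12 (cv2) and the standard library are available. Lean on these libraries where they do the work, as an engineer would, in place of code of your own. Each camera call takes 0.05 s, during which the arm holds its last target. There are 200 camera calls.

## Task

The square steel sample cup has just been rinsed and stands mouth up on the worktop. Turn it over and leave it standing upside down, mouth flat on the middle of the grey slotted drain plate; you may lay it on its side on the worktop on the way to take hold of it from the other side. Leave the round steel cup where it is.

Things in the scene. Friction and masses are not known exactly. Their poses are not given: they have to be found in the camera images.
- cup_center (a point): Centre (half-way up) of the square stainless-steel cup: a plain can 48 x 48 mm outside, 76 mm tall, walls and floor 3 mm, one end open, about 160 g. z runs from its closed bottom to its mouth (up at the start), x and y square to its flat sides; bottom 38 mm below this point, mouth 38 mm above. Starts standing on the worktop (height 0); on a flat side it lies stably, this point then at 24 mm.
- cup_mouth (a point): Centre of the square cup's open mouth, in the plane of its rim, 38 mm from cup_center along the cup's z axis.
- drain_center (a point): Centre of the top face of the drain plate: a fixed grey square plate with dark slots, 120 x 120 mm, flat top without a rim, 12 mm above the worktop. z points up, x and y along its edges. The plate stands to one side, the square cup to the other; either may be on the left, and half-way between them is room to lay the cup (flat paper only).
- round_cup_center (a point): Centre (half-way up) of a round stainless-steel cup, 58 mm in diameter and 76 mm tall, standing mouth up farther back on the worktop. Not to be moved.
There are look-alikes about, which are no part of the job. What is shaped like the part that bears cup_center but yellow is not meant.

How it is judged:
At the end, for the whole second after the job is handed in: The square cup rests upside down on the drain plate, within 10 degrees of upright, its mouth down on the plate and within 20 mm of the plate's middle, released and at rest (angle between cup_center's own z axis and vertical above 2.96 rad and horizontal distance between cup_mouth and drain_center below 0.02 m and height (world z) of cup_mouth between 0.007 and 0.018 m and linear speed of cup below 0.02 m/s); the robot touches nothing.
It fails at once if the round steel cup is moved by more than 30 mm (distance of round_cup_center from where it was at the start of the episode above 0.03 m).
It also fails if it takes over 58 s, if anything falls off the work surface, if the arm or the gripper's body presses on something with over 40 N, if the wrist force passes 120 N, or if a joint passes its speed limit or range.

## Working session

There is one attempt and no reset: what is moved stays moved. The work goes in short steps, Python scripts to look and compute and a shell command to move; the robot and the scene stay as the last step left them, time stands still between calls to the robot, and variables do not carry over. Pictures are saved under pics/ and viewed, at most 10 in all, crops included, and the job is handed in when it is done.

```bash
ls; mkdir -p pics; cat > h.py <<'E'
import numpy as np, cv2
from cell import status, cams, r, models
from scipy.spatial.transform import Rotation as R
def Twt():
    s=status.read_state(); T=np.eye(4); T[:3,3]=s['eef_pos']; T[:3,:3]=R.from_euler('xyz',s['ee_rot']).as_matrix(); return T
def Twc(n):
    i=cams.camera_info(n)
    return np.array(i['world_from_camera']) if n!='wrist' else Twt()@np.array(i['T_tool_cam'])
def proj(n,p,T=None):
    T=Twc(n) if T is None else T
    q=np.linalg.inv(T)@np.r_[p,1]; K=np.array(cams.camera_info(n)['mtx'])
    u=K@(q[:3]*[1,-1,-1]); return u[:2]/u[2]
def ray(n,uv,z,T=None):
    "pixel -> world point at height z"
    T=Twc(n) if T is None else T
    K=np.array(cams.camera_info(n)['mtx']); d=np.linalg.inv(K)@[uv[0],uv[1],1]; d=T[:3,:3]@(d*[1,-1,-1]); o=T[:3,3]
    return o+d*(z-o[2])/d[2]
def save(n,f):
    im=cams.capture(n); cv2.imwrite('pics/'+f,im[:,:,::-1]); return im
E
cat > a.py <<'E'
from h import *
np.set_printoptions(precision=3,suppress=True)
print(status.read_state()); 
ims=[]
for n in ('top','side'):
    print(n,{k:v for k,v in cams.camera_info(n).items() if k not in('mtx','world_from_camera')},Twc(n)[:3,3])
    ims.append(save(n,n+'0.png'))
    for q in ('cup_center','cup_mouth','drain_center','round_cup_center'):
        for d in models.landmark_of(n,q)[:3]:
            p=Twc(n)@np.r_[d['point'],1]; print(n,q,round(d['score'],2),p[:3],proj(n,p[:3]).round())
cv2.imwrite('pics/both.png',cv2.resize(np.hstack(ims),(800,300))[:,:,::-1])
E
python3 a.py
```

```text
pics
{'t': 0.0, 'joint_pos': array([ 1.129,  0.246,  1.559,  0.   ,  1.339, -0.174]), 'joint_velocities': array([-0.   ,  0.001, -0.   , -0.   ,  0.   ,  0.   ]), 'joint_torque': array([  0.001, -41.583, -31.461,   0.069,   0.033,  -0.   ]), 'eef_pos': array([0.172, 0.626, 0.218]), 'ee_rot': array([-3.14 , -0.   ,  2.874]), 'ft_force': array([-0.362, -0.662,  0.19 ]), 'ft_torque': array([-0.004,  0.004,  0.021]), 'gripper_force': 0.0, 'grip_width': 1.0023432452498395}
top {} [ 0.369 -0.089  1.213]
top cup_center 0.86 [ 0.526 -0.29   0.035] [338. 202.]
top cup_center 0.77 [ 0.398 -0.342  0.041] [360. 249.]
top cup_mouth 0.95 [ 0.529 -0.293  0.074] [341. 199.]
top drain_center 0.66 [0.447 0.089 0.01 ] [202. 234.]
top drain_center 0.33 [ 0.53  -0.29   0.072] [340. 199.]
top round_cup_center 0.72 [ 0.706 -0.097  0.038] [266. 141.]
side {} [0.406 0.959 0.676]
side cup_center 0.69 [ 0.398 -0.344  0.041] [330. 162.]
side cup_center 0.64 [ 0.526 -0.295  0.035] [286. 169.]
side cup_center 0.49 [0.452 0.082 0.011] [301. 253.]
side cup_mouth 0.83 [ 0.394 -0.344  0.075] [332. 152.]
side cup_mouth 0.59 [ 0.526 -0.293  0.079] [286. 156.]
side drain_center 0.56 [0.453 0.084 0.01 ] [301. 254.]
side round_cup_center 0.74 [ 0.709 -0.104  0.039] [211. 196.]
```

View pics/top0.png

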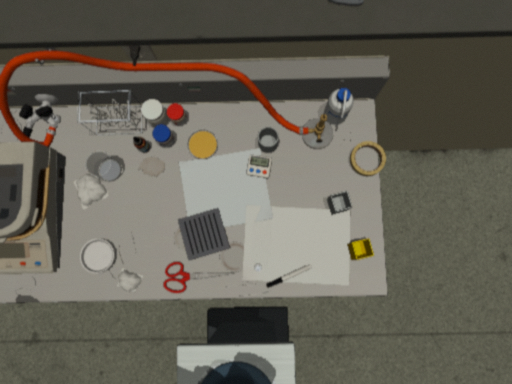

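```bash
python3 - <<'E'
import cv2,numpy as np
a=cv2.imread('pics/top0.png')[150:300,290:420]; b=cv2.imread('pics/side0.png')[110:260,240:370]
cv2.imwrite('pics/crop.png',np.hstack([cv2.resize(x,(400,460),interpolation=cv2.INTER_CUBIC) for x in(a,b)]))
E
```

```text
(no output)
```

View pics/crop.png

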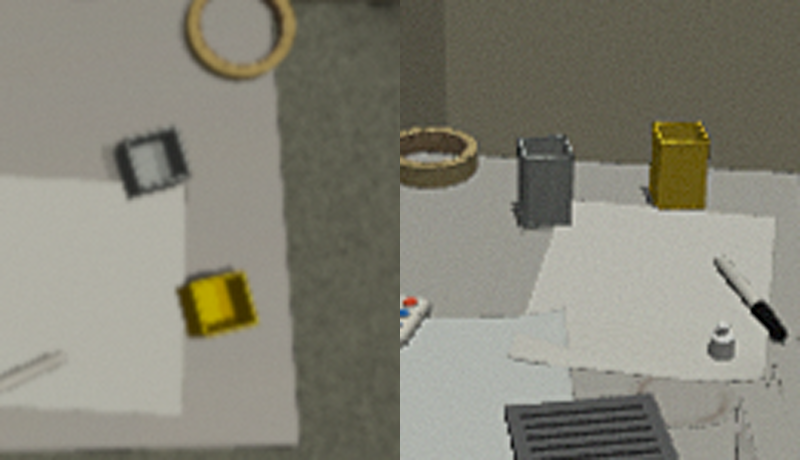

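The steel square cup is at top pixel (339,203). The look-alike at (360,249) is yellow, so it is not the one meant. The round cup is at (267,141) and the drain plate at (204,233). The crop shows the grey cup standing mouth up, turned about 15°.

Next I measure the cup and plate yaw by fitting their silhouettes.

```bash
cat >> h.py <<'E'
from scipy.optimize import minimize
def box(x,y,yaw,half,z0,z1):
    h=np.array(half); c,s=np.cos(yaw),np.sin(yaw)
    return [np.array([x+c*a*h[0]-s*b*h[1],y+s*a*h[0]+c*b*h[1],z]) for a in(-1,1) for b in(-1,1) for z in(z0,z1)]
def fit(views,x0,half,z0,z1):
    "views: list of (cam, T, mask)"
    S=4
    ms=[(n,T,cv2.resize(m.astype(np.uint8),None,fx=S,fy=S,interpolation=0)) for n,T,m in views]
    def cost(v):
        c=0
        for n,T,m in ms:
            P=np.array([proj(n,p,T) for p in box(*v,half,z0,z1)])
            g=np.zeros_like(m); cv2.fillConvexPoly(g,cv2.convexHull(((P+.5)*S*16).astype(np.int32)),1,shift=4)
            c+=1-(g&m).sum()/(g|m).sum()
        return c
    best=None
    for y in np.deg2rad([0,22,45,67]):
        s=np.array([[*x0,y]]*4); s[1,0]+=.008; s[2,1]+=.008; s[3,2]+=.3
        o=minimize(cost,[*x0,y],method='Nelder-Mead',options=dict(initial_simplex=s,maxiter=90))
        if best is None or o.fun<best.fun: best=o
    return best.x,best.fun
def pick(n,q,p):
    "mask of q nearest to world point p"
    T=Twc(n); u=proj(n,p,T); L=models.outline_of(n,q)
    L=[d['mask'] for d in L if d['mask'].any()]
    return n,T,min(L,key=lambda m:np.hypot(*(np.argwhere(m).mean(0)[::-1]-u)))
E
cat > b.py <<'E'
from h import *
np.set_printoptions(precision=4,suppress=True)
V={'c':[], 'd':[]}
for n in('top','side'):
    cams.capture(n)
    V['c'].append(pick(n,'cup_center',[.526,-.292,.038])); V['d'].append(pick(n,'drain_center',[.45,.086,.012]))
for k,x0,h,z1 in(('c',(.526,-.292),(.024,.024),.076),('d',(.45,.086),(.06,.06),.012)):
    for vs in(V[k],V[k][:1],V[k][1:]): x,f=fit(vs,x0,h,0,z1); print(k,x,np.rad2deg(x[2]),f,[v[2].sum() for v in vs])
E
python3 b.py
```

```text
Traceback (most recent call last):
  File "b.py", line 8, in <module>
    for vs in(V[k],V[k][:1],V[k][1:]): x,f=fit(vs,x0,h,0,z1); print(k,x,np.rad2deg(x[2]),f,[v[2].sum() for v in vs])
                                           ~~~^^^^^^^^^^^^^^
  File "h.py", line 38, in fit
    o=minimize(cost,[*x0,y],method='Nelder-Mead',options=dict(initial_simplex=s,maxiter=90))
  File "h.py", line 31, in cost
    P=np.array([proj(n,p,T) for p in box(*v,half,z0,z1)])
                ~~~~^^^^^^^
  File "h.py", line 11, in proj
    q=np.linalg.inv(T)@np.r_[p,1]; K=np.array(cams.camera_info(n)['mtx'])
                                              ~~~~~~~~~~~~~~~~^^^
ValueError: time passes only in moves, steps and waits
```

```bash
python3 -m pendant '0 0 0 0 0 0 0; 0 0 0 0 0 0 0'; python3 -c "
from h import *
T=Twt(); print(T.round(3))
for p in ([.526,-.292,.30],): print((T[:3,:3].T@(np.array(p)-T[:3,3])*1000).round())"
```

```text
t: 1.0
eef_pos: [0.172, 0.6269, 0.2195]
ee_rot: [3.142, -0.0, 2.874]
ft_force: [-0.0, 0.4, -0.2]
grip_width: 0.997
gripper_force: 0.0
[[-0.964  0.265  0.     0.172]
 [ 0.265  0.964  0.     0.627]
 [ 0.     0.    -1.     0.219]
 [ 0.     0.     0.     1.   ]]
[-584. -792.  -81.]
```

```bash
python3 - <<'E'
s=open('h.py').read()
s=s.replace("def Twt","from functools import lru_cache\n@lru_cache(None)\ndef info(n): return cams.camera_info(n)\ndef Twt",1)
s=s.replace("cams.camera_info(n)","info(n)").replace("def info(n): return info(n)","def info(n): return cams.camera_info(n)")
open('h.py','w').write(s)
E
python3 b.py
```

```text
c [ 0.5246 -0.2917  0.2841] 16.2768520797283 0.18044494127876964 [np.int64(401), np.int64(541)]
c [ 0.5256 -0.2923  0.2909] 16.665237499324764 0.10306093793878124 [np.int64(401)]
c [ 0.5236 -0.2875  0.2875] 16.4749760048735 0.053295002211410925 [np.int64(541)]
d [0.4508 0.0859 1.8411] 105.48924204577699 0.10862766669825408 [np.int64(1865), np.int64(1833)]
d [0.4517 0.0864 0.2658] 15.229879965564665 0.03669874942709361 [np.int64(1865)]
d [0.4507 0.0837 0.2692] 15.423851057418688 0.06124220407638403 [np.int64(1833)]
```

```bash
python3 -m pendant '0 0 2.587 -584 -792 0 0; 0 0 2.587 -584 -792 0 0; 0 0 2.587 -584 -792 0 0; 0 0 2.587 -584 -792 0 0; 0 0 2.587 -584 -792 0 0; 0 0 2.587 -584 -792 0 0; 0 0 2.587 -584 -792 0 0; 0 0 2.587 -584 -792 0 0; 0 0 2.587 -584 -792 0 0; 0 0 2.587 -584 -792 0 0; 0 0 2.587 -584 -792 0 0; 0 0 2.587 -584 -792 0 0; 0 0 2.587 -584 -792 0 0; 0 0 2.587 -584 -792 0 0; 0 0 2.587 -584 -792 0 0; 0 0 2.587 -584 -792 0 0; 0 0 2.587 -584 -792 0 0; 0 0 2.587 -584 -792 0 0; 0 0 2.587 -584 -792 0 0; 0 0 2.587 -584 -792 0 0'
cat > st.py <<'E'
from h import *
import json
s=status.read_state(); T=Twt()
open('log.txt','a').write(json.dumps([list(map(float,s['joint_pos'])),T.tolist()])+'\n')
print('t',round(s['t'],2),'q',np.round(s['joint_pos'],3),'p',np.round(s['eef_pos'],4),'w',round(s['grip_width']*94,1),'F',np.round(s['ft_force'],1))
print(T[:3,:3].round(3))
E
python3 st.py
```

```text
t: 3.3
eef_pos: [0.5261, -0.2946, 0.2194]
ee_rot: [3.141, -0.0, 0.285]
ft_force: [0.6, 0.2, -0.4]
grip_width: 1.002
gripper_force: 0.0
t 3.3 q [-0.698  0.137  1.683 -0.     1.322  0.588] p [ 0.5261 -0.2946  0.2194] w 94.2 F [ 0.6  0.2 -0.4]
[[ 0.96   0.281  0.   ]
 [ 0.281 -0.96  -0.   ]
 [ 0.     0.001 -1.   ]]
```

```bash
python3 -m pendant '0 0.785 0 -67 -2 104 0; 0 0.785 0 -67 -2 104 0; 0 0.785 0 -67 -2 104 0; 0 0.785 0 -67 -2 104 0; 0 0.785 0 -67 -2 104 0; 0 0.785 0 -67 -2 104 0; 0 0.785 0 -67 -2 104 0; 0 0.785 0 -67 -2 104 0; 0 0.785 0 -67 -2 104 0'; python3 st.py; cat > c.py <<'E'
from h import *
T=Twt(); im=save('wrist','w1.png')
for q in('cup_center','cup_mouth'):
    for d in models.landmark_of('wrist',q)[:3]: print(q,d['score'],((T@np.array(info('wrist')['T_tool_cam']))@np.r_[d['point'],1])[:3].round(4))
g=np.array([.525,-.291,.048]); a=T[:3,2]; print('to grasp (tool axes, mm)',(T[:3,:3].T@(g+.005*a-T[:3,3])*1000).round(1))
E
python3 c.py
```

```text
t: 4.2
eef_pos: [0.4614, -0.3087, 0.1163]
ee_rot: [3.139, -0.785, 0.29]
ft_force: [0.9, -0.1, 0.3]
grip_width: 0.998
gripper_force: 0.0
t 4.2 q [-1.159  0.055  2.145  0.933  1.061 -0.407] p [ 0.4614 -0.3087  0.1163] w 93.8 F [ 0.9 -0.1  0.3]
[[ 0.678  0.284  0.678]
 [ 0.202 -0.959  0.199]
 [ 0.707  0.002 -0.708]]
cup_center 0.9 [ 0.522  -0.2928  0.035 ]
cup_mouth 0.9 [ 0.5258 -0.2967  0.0748]
to grasp (tool axes, mm) [-1.5  0.9 99.9]
```

View pics/w1.png

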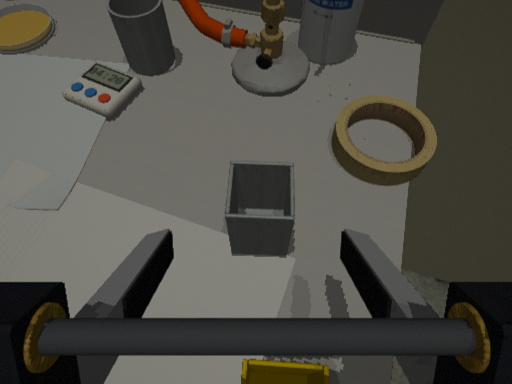

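The wrist view shows the grey cup squarely between the jaws, at (260,207). The yellow look-alike is at the lower edge (285,375), below the gripper with clearance. I go in and grip.

```bash
python3 -m pendant '0 0 0 0 1 40 0; 0 0 0 0 1 75 0; 0 0 0 0 1 100 0; 0 0 0 0 1 100 0; 0 0 0 0 1 100 255; 0 0 0 0 1 100 255; 0 0 0 0 1 100 255; 0 0 0 0 1 100 255; 0 0 0 0 1 100 255; 0 0 0 0 1 100 255; 0 0 0 0 1 100 255; 0 0 0 0 1 100 255' 40; python3 st.py
```

```text
t: 5.55
eef_pos: [0.5289, -0.29, 0.0451]
ee_rot: [3.14, -0.785, 0.287]
ft_force: [-2.5, -1.3, 3.2]
grip_width: 0.51
gripper_force: 39.9
t 5.55 q [-1.01   0.276  2.067  1.07   0.888 -0.477] p [ 0.5289 -0.29    0.0451] w 48.0 F [-2.5 -1.3  3.2]
[[ 0.678  0.283  0.678]
 [ 0.2   -0.959  0.199]
 [ 0.707  0.001 -0.707]]
```

```bash
cat > kin.py <<'E'
import numpy as np, json
from scipy.spatial.transform import Rotation as R
from scipy.optimize import least_squares
LO=np.array([-3.13,-1.02,.13,-.95,.21,-2.74]); HI=np.array([3.13,2.26,2.54,4.09,2.88,2.74])
def fk(q,P):
    h,L2,L3,Lt,d,e,s6=P
    Rz=lambda t:R.from_rotvec([0,0,t]); Ry=lambda t:R.from_rotvec([0,t,0])
    b=Rz(q[0]); u=b*Ry(q[1]); f=u*Ry(q[2]); w=f*Rz(q[3])*Ry(q[4])
    p=np.array([0,0,h])+b.apply([0,d,0])+u.apply([0,0,L2])+f.apply([e,0,L3])+w.apply([0,0,Lt])
    return p,w*Rz(s6*q[5])*Rz(np.pi/2)
L=[json.loads(l) for l in open('log.txt')]
def res(P):
    o=[]
    for q,T in L:
        T=np.array(T); p,r=fk(q,P); o+=list(p-T[:3,3])+list(.1*(r.inv()*R.from_matrix(T[:3,:3])).as_rotvec())
    return o
fits=[least_squares(res,[.2,.43,.55,.25,.113,0,s]) for s in(1,-1)]
F=min(fits,key=lambda f:f.cost); P=F.x
def ik(p,r,q0):
    def f(q):
        a,b=fk(q,P); return np.r_[a-p,.3*(b.inv()*r).as_rotvec()]
    best=None
    for s in (q0,)+tuple(np.clip(q0+np.random.default_rng(i).normal(0,.4,6),LO+.01,HI-.01) for i in range(6)):
        o=least_squares(f,np.clip(s,LO+.001,HI-.001),bounds=(LO,HI))
        if best is None or o.cost<best.cost: best=o
        if best.cost<1e-8: break
    return best.x,np.sqrt(2*best.cost)
def pose(G,maz,tilt):
    "grasp point G, tool x azimuth maz deg, tilt deg: + points along maz; returns TCP pos, R"
    r=R.from_euler('z',maz,degrees=True)*R.from_euler('x',np.pi)*R.from_euler('y',tilt,degrees=True)
    return np.array(G)+.005*r.apply([0,0,1]),r
E
python3 - <<'E'
from kin import *
np.set_printoptions(precision=3,suppress=True)
print(P,np.sqrt(2*F.cost))
q0=np.array(L[-1][0])
for c in((.50,-.11),(.55,-.11),(.5,-.08)):
  for az in(-45,-30,-15,0,16,30,45,60,90):
    o=[]
    for t,z in((-45,.024),(0,.2),(45,.024)):
        q,e=ik(*pose([*c,z],az,t),q0); o.append((t,round(float(e),3),q.round(2)))
    print(c,az,o)
E
```

```text
[0.274 0.42  0.569 0.266 0.113 0.066 1.   ] 7.987673054180122e-11
(0.5, -0.11) -45 [(-45, 0.0, array([-0.53,  0.65,  1.57,  0.18,  1.68,  1.77])), (0, 0.0, array([-0.44, -0.06,  1.93,  0.  ,  1.27,  1.92])), (45, 0.032, array([-0.32,  0.13,  2.4 ,  4.09,  0.33, -2.18]))]
(0.5, -0.11) -30 [(-45, 0.0, array([-0.46,  0.68,  1.53,  0.04,  1.72,  1.62])), (0, 0.0, array([-0.44, -0.06,  1.93,  0.  ,  1.27,  1.66])), (45, 0.012, array([-0.36,  0.07,  2.42,  3.84,  0.21, -2.15]))]
(0.5, -0.11) -15 [(-45, 0.0, array([-0.39,  0.69,  1.51, -0.09,  1.72,  1.47])), (0, 0.0, array([-0.44, -0.06,  1.93,  0.  ,  1.27,  1.39])), (45, 0.0, array([-0.54,  0.01,  2.46,  1.99,  0.22, -0.63]))]
(0.5, -0.11) 0 [(-45, 0.0, array([-0.32,  0.68,  1.52, -0.23,  1.69,  1.31])), (0, 0.0, array([-0.44, -0.06,  1.93, -0.  ,  1.27,  1.13])), (45, 0.0, array([-0.68,  0.02,  2.44,  1.54,  0.46, -0.48]))]
(0.5, -0.11) 16 [(-45, 0.0, array([-0.25,  0.66,  1.56, -0.37,  1.63,  1.15])), (0, 0.0, array([-0.44, -0.06,  1.93,  0.  ,  1.27,  0.85])), (45, 0.0, array([-0.78,  0.08,  2.38,  1.29,  0.7 , -0.54]))]
(0.5, -0.11) 
[... 3781 characters left out ...]
94, -0.  ,  1.27,  0.66])), (45, 0.0, array([-0.77,  0.13,  2.32,  1.16,  0.84, -0.6 ]))]
(0.5, -0.08) 45 [(-45, 0.0, array([-0.1 ,  0.58,  1.69, -0.58,  1.46,  0.93])), (0, 0.0, array([-0.38, -0.07,  1.94, -0.  ,  1.27,  0.4 ])), (45, 0.0, array([-0.79,  0.22,  2.22,  0.99,  1.  , -0.69]))]
(0.5, -0.08) 60 [(-45, 0.0, array([-0.06,  0.52,  1.78, -0.71,  1.33,  0.82])), (0, 0.0, array([-0.38, -0.07,  1.94, -0.  ,  1.27,  0.14])), (45, 0.0, array([-0.77,  0.3 ,  2.1 ,  0.85,  1.15, -0.78]))]
(0.5, -0.08) 90 [(-45, 0.005, array([-0.02,  0.37,  2.  , -0.95,  1.03,  0.61])), (0, 0.0, array([-0.38, -0.07,  1.94, -0.  ,  1.27, -0.38])), (45, 0.0, array([-0.69,  0.46,  1.87,  0.59,  1.41, -0.97]))]
```

```bash
cat > row.py <<'E'
from kin import *
from h import Twt
def row(G,az,t,T=None):
    T=Twt() if T is None else T
    p,r=pose(G,az,t); R0=R.from_matrix(T[:3,:3])
    q,e=ik(p,r,np.array([-.4,.3,1.9,.2,1.2,.3]))
    print(G,az,t,'ROW',(R0.inv()*r).as_rotvec().round(3),(R0.inv().apply(p-T[:3,3])*1000).round(1),'q',q.round(2),'err',round(float(e),4))
E
python3 - <<'E'
from row import *
row([.5255,-.291,.12],16.5,45)
row([.5255,-.24,.13],20,20)
row([.5,-.11,.11],45,-45)
row([.5,-.11,.027],45,-45)
print('drain');
for az in(15,30,45): row([.451,.086,.06],az,-45); row([.451,.086,.06],az,-55)
E
```

```text
[0.5255, -0.291, 0.12] 16.5 45 ROW [ 0.002  0.    -0.   ] [ 50.4   0.1 -50.5] q [-1.01  0.13  2.07  0.97  0.97 -0.32] err 0.0
[0.5255, -0.24, 0.13] 20 20 ROW [ 0.035 -0.436 -0.053] [ 65.6 -48.9 -47.9] q [-0.77  0.07  1.97  0.38  0.98  0.26] err 0.0
[0.5, -0.11, 0.11] 45 -45 ROW [ 1.000e-03 -1.535e+00 -5.530e-01] [  57.6 -179.1  -29.4] q [-0.15  0.43  1.7  -0.6   1.55  0.82] err 0.0
[0.5, -0.11, 0.027] 45 -45 ROW [ 1.000e-03 -1.535e+00 -5.530e-01] [  -1.  -179.1   29.3] q [-0.15  0.57  1.7  -0.61  1.44  0.9 ] err 0.0
drain
[0.451, 0.086, 0.06] 15 -45 ROW [ 1.00e-03 -1.57e+00  2.70e-02] [  28.  -382.7   11.5] q [ 0.03  0.54  1.67 -0.16  1.71  1.39] err 0.0
[0.451, 0.086, 0.06] 15 -55 ROW [ 0.003 -1.745  0.028] [  28.1 -382.8   10.6] q [ 0.04  0.65  1.58 -0.19  1.86  1.39] err 0.0
[0.451, 0.086, 0.06] 30 -45 ROW [ 1.000e-03 -1.562e+00 -2.630e-01] [  28.1 -381.8   11.6] q [ 0.11  0.52  1.69 -0.29  1.67  1.24] err 0.0
[0.451, 0.086, 0.06] 30 -55 ROW [-0.023 -1.736 -0.269] [  28.2 -381.7   10.7] q [ 0.12  0.63  1.6  -0.33  1.81  1.25] err 0.0
[0.451, 0.086, 0.06] 45 -45 ROW [ 1.000e-03 -1.535e+00 -5.530e-01] [  28.3 -381.    11.8] q [ 0.17  0.49  1.73 -0.42  1.6   1.1 ] err 0.0
[0.451, 0.086, 0.06] 45 -55 ROW [-0.049 -1.704 -0.565] [  28.5 -380.7   11. ] q [ 0.2   0.6   1.65 -0.48  1.74  1.12] err 0.0
```

```bash
python3 -m pendant '0 0 0 25 0 -25 255; 0 0 0 50 0 -50 255; 0.001 -1.535 -0.553 57.6 -179 -29.4 255; 0.001 -1.535 -0.553 57.6 -179 -29.4 255; 0.001 -1.535 -0.553 57.6 -179 -29.4 255; 0.001 -1.535 -0.553 57.6 -179 -29.4 255; 0.001 -1.535 -0.553 57.6 -179 -29.4 255; 0.001 -1.535 -0.553 57.6 -179 -29.4 255; 0.001 -1.535 -0.553 57.6 -179 -29.4 255; 0.001 -1.535 -0.553 57.6 -179 -29.4 255; 0.001 -1.535 -0.553 57.6 -179 -29.4 255; 0.001 -1.535 -0.553 57.6 -179 -29.4 255; 0.001 -1.535 -0.553 57.6 -179 -29.4 255; 0.001 -1.535 -0.553 57.6 -179 -29.4 255; 0.001 -1.535 -0.553 57.6 -179 -29.4 255; 0.001 -1.535 -0.553 57.6 -179 -29.4 255'; python3 st.py; python3 - <<'E'
from row import *
from h import *
row([.5,-.11,.027],45,-45)
a,b=save('side','s2.png'),save('wrist','w2.png')
cv2.imwrite('pics/m2.png',cv2.resize(np.hstack([a,b]),(800,300))[:,:,::-1])
E
```

```text
t: 7.15
eef_pos: [0.4973, -0.1125, 0.1068]
ee_rot: [3.141, 0.783, 0.784]
ft_force: [0.2, 0.6, -1.5]
grip_width: 0.514
gripper_force: 39.9
t 7.15 q [-0.148  0.429  1.705 -0.602  1.548  0.825] p [ 0.4973 -0.1125  0.1068] w 48.3 F [ 0.2  0.6 -1.5]
[[ 0.502  0.706 -0.499]
 [ 0.501 -0.708 -0.498]
 [-0.705  0.    -0.709]]
[0.5, -0.11, 0.027] 45 -45 ROW [-0.001 -0.002 -0.001] [58.9  0.2 59. ] q [-0.15  0.57  1.7  -0.61  1.44  0.9 ] err 0.0
```

View pics/m2.png

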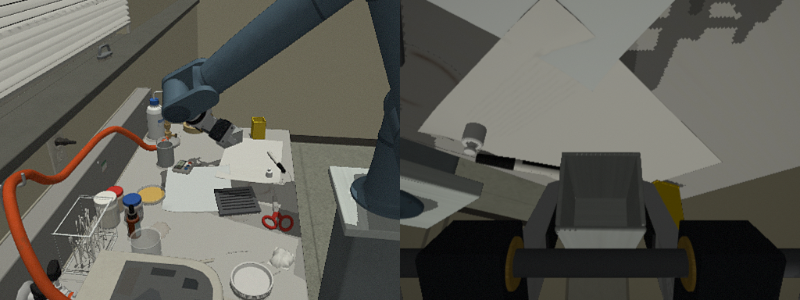

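The left half shows the cup held lying on its side above the paper, and the right half shows its mouth towards the gripper body. Now I lower it and release.

```bash
python3 -m pendant '0 0 0 20 0 20 255; 0 0 0 40 0 40 255; 0 0 0 52 0 52 255; 0 0 0 58 0 58 255; 0 0 0 59 0 59 255; 0 0 0 59 0 59 255'; python3 st.py
```

```text
t: 7.85
eef_pos: [0.4979, -0.1123, 0.0236]
ee_rot: [3.141, 0.785, 0.785]
ft_force: [0.4, -0.0, -1.4]
grip_width: 0.51
gripper_force: 39.9
t 7.85 q [-0.147  0.57   1.696 -0.609  1.441  0.9  ] p [ 0.4979 -0.1123  0.0236] w 48.0 F [ 0.4 -0.  -1.4]
[[ 0.5    0.707 -0.5  ]
 [ 0.5   -0.707 -0.5  ]
 [-0.707  0.    -0.708]]
```

```bash
python3 -m pendant '0 0 0 1 0 1 255; 0 0 0 2 0 2 255; 0 0 0 2 0 2 255; 0 0 0 2 0 2 120; 0 0 0 2 0 2 60; 0 0 0 2 0 2 0; 0 0 0 2 0 2 0; 0 0 0 2 0 2 0; 0 0 0 2 0 -15 0; 0 0 0 2 0 -60 0; 0 0 0 2 0 -105 0; 0 0 0 2 0 -120 0; 0 0 0 2 0 -120 0'; python3 st.py; python3 - <<'E'
from h import *
np.set_printoptions(precision=4,suppress=True)
ims=[]
for n in('side','wrist'):
    T=Twc(n); ims.append(save(n,n+'3.png'))
    for q in('cup_center','cup_mouth'):
        for d in models.landmark_of(n,q)[:3]: print(n,q,d['score'],(T@np.r_[d['point'],1])[:3])
cv2.imwrite('pics/m3.png',cv2.resize(np.hstack(ims),(800,300))[:,:,::-1])
E
```

```text
t: 9.15
eef_pos: [0.5606, -0.0502, 0.1083]
ee_rot: [3.138, 0.782, 0.785]
ft_force: [-0.4, -0.1, -0.2]
grip_width: 1.0
gripper_force: 0.0
t 9.15 q [-0.043  0.558  1.517 -0.55   1.643  0.868] p [ 0.5606 -0.0502  0.1083] w 94.0 F [-0.4 -0.1 -0.2]
[[ 0.502  0.709 -0.496]
 [ 0.501 -0.706 -0.501]
 [-0.705  0.003 -0.71 ]]
side cup_center 0.89 [ 0.4005 -0.3379  0.0355]
side cup_center 0.59 [ 0.4956 -0.1159  0.02  ]
side cup_mouth 0.77 [ 0.3924 -0.341   0.0749]
side cup_mouth 0.62 [ 0.521  -0.0882  0.0253]
wrist cup_center 0.73 [ 0.4014 -0.344   0.0366]
wrist cup_mouth 0.95 [ 0.52   -0.0924  0.0223]
wrist cup_mouth 0.75 [ 0.3992 -0.3425  0.0735]
```

View pics/m3.png

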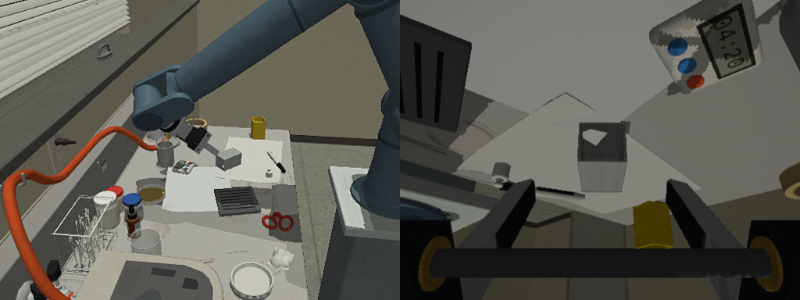

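```bash
python3 - <<'E'
from row import *
g=np.array([.4945,-.117,.026]); m=np.array([.7071,.7071,0])
row([*g[:2],.17],45,0)
a=np.array([.5,.5,-.7071])
row(g-.1*a,45,45); row(g,45,45)
E
```

```text
[np.float64(0.4945), np.float64(-0.117), 0.17] 45 0 ROW [-0.004  0.788  0.001] [-106.4    2.    21.3] q [-0.46 -0.03  1.96 -0.    1.21  0.33] err 0.0
[ 0.4445  -0.167    0.09671] 45 45 ROW [-4.000e-03  1.573e+00 -1.000e-03] [-102.8    2.4  119.6] q [-1.02  0.05  2.21  0.81  1.25 -0.65] err 0.0
[ 0.4945 -0.117   0.026 ] 45 45 ROW [-4.000e-03  1.573e+00 -1.000e-03] [ -2.8   2.6 119.3] q [-0.86  0.24  2.18  0.95  1.05 -0.71] err 0.0
```

```bash
python3 -m pendant '0 0.788 0 -106 2 21 0; 0 0.788 0 -106 2 21 0; 0 0.788 0 -106 2 21 0; 0 0.788 0 -106 2 21 0; 0 0.788 0 -106 2 21 0; 0 0.788 0 -106 2 21 0; 0 1.573 0 -103 2 119 0; 0 1.573 0 -103 2 119 0; 0 1.573 0 -103 2 119 0; 0 1.573 0 -103 2 119 0; 0 1.573 0 -103 2 119 0; 0 1.573 0 -103 2 119 0; 0 1.573 0 -103 2 119 0; 0 1.573 0 -103 2 119 0; 0 1.573 0 -103 2 119 0'; python3 st.py; python3 - <<'E'
from row import *
from h import *
row([.4945,-.117,.026],45,45)
T=Twc('wrist'); save('wrist','w4.png')
for q in('cup_center','cup_mouth'):
    for d in models.landmark_of('wrist',q)[:3]: print(q,d['score'],(T@np.r_[d['point'],1])[:3].round(4))
E
```

```text
t: 10.95
eef_pos: [0.449, -0.1633, 0.0952]
ee_rot: [-3.141, -0.787, 0.786]
ft_force: [0.7, -0.2, 0.5]
grip_width: 1.001
gripper_force: 0.0
t 10.95 q [-1.017  0.044  2.208  0.813  1.247 -0.648] p [ 0.449  -0.1633  0.0952] w 94.1 F [ 0.7 -0.2  0.5]
[[ 0.499  0.708  0.5  ]
 [ 0.5   -0.706  0.501]
 [ 0.708 -0.    -0.706]]
[0.4945, -0.117, 0.026] 45 45 ROW [-0.001 -0.001  0.001] [-3.2 -0.5 99.8] q [-0.86  0.24  2.18  0.95  1.05 -0.71] err 0.0
cup_center 0.89 [ 0.4886 -0.1142  0.0176]
cup_mouth 0.74 [ 0.5214 -0.0929  0.0217]
```

View pics/w4.png

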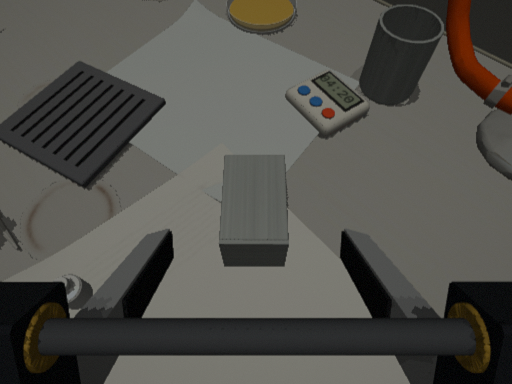

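The cup lies squarely between the jaws at (254,208), closed end towards the gripper and mouth pointing away, with clear surroundings. I go in and grip.

```bash
python3 -m pendant '0 0 0 -3 0 40 0; 0 0 0 -3 0 75 0; 0 0 0 -3 0 95 0; 0 0 0 -3 0 100 0; 0 0 0 -3 0 100 0; 0 0 0 -3 0 100 255; 0 0 0 -3 0 100 255; 0 0 0 -3 0 100 255; 0 0 0 -3 0 100 255; 0 0 0 -3 0 100 255; 0 0 0 -3 0 100 255; 0 0 0 -3 0 100 255' 40; python3 st.py; python3 - <<'E'
from row import *
row([.4945,-.117,.12],45,45)
row([.451,.086,.13],30,-45)
row([.451,.086,.06],30,-45)
E
```

```text
t: 12.3
eef_pos: [0.4972, -0.1148, 0.0223]
ee_rot: [-3.14, -0.788, 0.785]
ft_force: [-1.8, -0.0, 2.4]
grip_width: 0.511
gripper_force: 40.0
t 12.3 q [-0.857  0.242  2.179  0.951  1.052 -0.709] p [ 0.4972 -0.1148  0.0223] w 48.0 F [-1.8 -0.   2.4]
[[ 0.499  0.707  0.5  ]
 [ 0.498 -0.707  0.502]
 [ 0.709 -0.001 -0.705]]
[0.4945, -0.117, 0.12] 45 45 ROW [-0.001 -0.002 -0.001] [ 66.8  -0.5 -66.4] q [-0.86  0.01  2.19  0.87  1.18 -0.52] err 0.0
[0.451, 0.086, 0.13] 30 -45 ROW [-0.002 -1.563  0.291] [ 148.4 -175.6    1.8] q [ 0.11  0.41  1.69 -0.3   1.77  1.2 ] err 0.0
[0.451, 0.086, 0.06] 30 -45 ROW [-0.002 -1.563  0.291] [  98.8 -175.6   51.2] q [ 0.11  0.52  1.69 -0.29  1.67  1.24] err 0.0
```

```bash
python3 -m pendant '0 0 0 33 0 -33 255; 0 0 0 66 0 -66 255; -0.002 -1.563 0.291 148 -176 2 255; -0.002 -1.563 0.291 148 -176 2 255; -0.002 -1.563 0.291 148 -176 2 255; -0.002 -1.563 0.291 148 -176 2 255; -0.002 -1.563 0.291 148 -176 2 255; -0.002 -1.563 0.291 148 -176 2 255; -0.002 -1.563 0.291 148 -176 2 255; -0.002 -1.563 0.291 148 -176 2 255; -0.002 -1.563 0.291 148 -176 2 255; -0.002 -1.563 0.291 148 -176 2 255; -0.002 -1.563 0.291 148 -176 2 255; -0.002 -1.563 0.291 148 -176 2 255; -0.002 -1.563 0.291 148 -176 2 255; -0.002 -1.563 0.291 148 -176 2 255; -0.002 -1.563 0.291 148 -176 2 255'; python3 st.py; python3 - <<'E'
from row import *
from h import *
row([.451,.086,.055],30,-45)
ims=[]
for n in('side','top'):
    T=Twc(n); im=save(n,n+'5.png'); u=proj(n,[.451,.086,.06],T).astype(int)
    ims.append(cv2.resize(im[max(u[1]-75,0):u[1]+75,u[0]-65:u[0]+65],(390,450)))
    for q in('cup_center','cup_mouth'):
        for d in models.landmark_of(n,q)[:3]: print(n,q,d['score'],(T@np.r_[d['point'],1])[:3].round(4))
cv2.imwrite('pics/m5.png',np.hstack(ims)[:,:,::-1])
E
```

```text
t: 14.0
eef_pos: [0.4476, 0.0842, 0.1263]
ee_rot: [3.141, 0.783, 0.523]
ft_force: [-0.7, 0.1, -1.0]
grip_width: 0.513
gripper_force: 40.0
t 14.0 q [ 0.106  0.41   1.688 -0.297  1.772  1.205] p [0.4476 0.0842 0.1263] w 48.2 F [-0.7  0.1 -1. ]
[[ 0.614  0.5   -0.611]
 [ 0.354 -0.866 -0.353]
 [-0.706  0.    -0.709]]
[0.451, 0.086, 0.055] 30 -45 ROW [ 0.    -0.002 -0.001] [53.   0.1 52.8] q [ 0.11  0.53  1.69 -0.29  1.66  1.24] err 0.0
side cup_center 0.83 [ 0.4002 -0.3435  0.0381]
side cup_center 0.81 [0.4518 0.0858 0.1271]
side cup_mouth 0.93 [0.4498 0.0882 0.0915]
side cup_mouth 0.68 [ 0.3946 -0.345   0.0748]
top cup_center 0.87 [ 0.4001 -0.3452  0.0405]
top cup_center 0.64 [0.4525 0.0883 0.1306]
top cup_mouth 0.7 [0.4514 0.0851 0.0921]
top cup_mouth 0.68 [ 0.3971 -0.3446  0.0734]
```

View pics/m5.png

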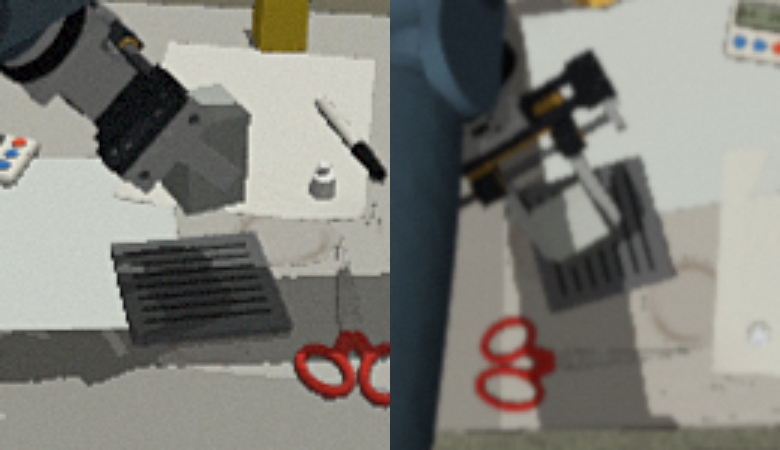

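The cup hangs upside down, closed end up, over the middle of the plate: left view (215,150), right view (570,215). The measured mouth is at about (0.451, 0.087, 0.092), within a few mm of the plate's middle. I lower it until it touches.

```bash
python3 -m pendant '0 0 0 20 0 20 255; 0 0 0 40 0 40 255; 0 0 0 50 0 50 255; 0 0 0 54 0 54 255; 0 0 0 55 0 55 255; 0 0 0 55 0 55 255; 0 0 0 55 0 55 255'; python3 st.py
```

```text
t: 15.0
eef_pos: [0.4486, 0.0844, 0.0491]
ee_rot: [3.14, 0.783, 0.522]
ft_force: [0.1, -0.7, -1.2]
grip_width: 0.505
gripper_force: 40.0
t 15.0 q [ 0.106  0.535  1.686 -0.292  1.655  1.242] p [0.4486 0.0844 0.0491] w 47.5 F [ 0.1 -0.7 -1.2]
[[ 0.614  0.5   -0.611]
 [ 0.353 -0.866 -0.354]
 [-0.706  0.001 -0.709]]
```

```bash
python3 -m pendant '0 0 0 0.7 0 0.7 255; 0 0 0 1.4 0 1.4 255; 0 0 0 1.4 0 1.4 255'; python3 st.py|head -1;
```

```text
t: 15.3
eef_pos: [0.4478, 0.0843, 0.0462]
ee_rot: [3.141, 0.785, 0.523]
ft_force: [0.0, -0.6, -1.1]
grip_width: 0.507
gripper_force: 40.0
t 15.3 q [ 0.106  0.54   1.687 -0.292  1.652  1.243] p [0.4478 0.0843 0.0462] w 47.7 F [ 0.  -0.6 -1.1]
```

```bash
python3 -m pendant '0 0 0 0.7 0 0.7 255; 0 0 0 0.7 0 0.7 255'|grep -E 'eef|force'; python3 -m pendant '0 0 0 0.7 0 0.7 255; 0 0 0 0.7 0 0.7 255'|grep -E 'eef|ft'
```

```text
eef_pos: [0.4479, 0.0843, 0.0456]
ft_force: [-0.5, 0.7, 1.2]
gripper_force: 40.0
eef_pos: [0.448, 0.0844, 0.0456]
ft_force: [-1.3, 1.4, 7.0]
```

Contact with the plate: the force rises to 7 N. Next I release and back off along the fingers.

```bash
python3 -m pendant '0 0 0 0 0 0 180; 0 0 0 0 0 0 120; 0 0 0 0 0 0 60; 0 0 0 0 0 0 0; 0 0 0 0 0 0 0; 0 0 0 0 0 0 0; 0 0 0 0 0 0 0; 0 0 0 0 0 -15 0; 0 0 0 0 0 -60 0; 0 0 0 0 0 -105 0; 0 0 0 0 0 -150 0; 0 0 0 0 0 -160 0; 0 0 0 0 0 -160 0; 0 0 0 0 0 -160 0'; python3 - <<'E'
from h import *
ims=[]
for n in('side','wrist'):
    T=Twc(n); im=save(n,n+'6.png'); ims.append(cv2.resize(im,(400,300)))
    for q in('cup_center','cup_mouth','round_cup_center'):
        for d in models.landmark_of(n,q)[:3]: print(n,q,round(d['score'],2),(T@np.r_[d['point'],1])[:3].round(4))
cv2.imwrite('pics/m6.png',np.hstack(ims)[:,:,::-1])
E
```

```text
t: 17.1
eef_pos: [0.5443, 0.1405, 0.1557]
ee_rot: [-3.141, 0.788, 0.524]
ft_force: [-0.2, 0.3, -0.2]
grip_width: 1.0
gripper_force: 0.0
side cup_center 0.82 [0.4497 0.0843 0.0459]
side cup_center 0.67 [ 0.3988 -0.3432  0.0365]
side cup_mouth 0.88 [ 0.3947 -0.3466  0.0747]
side cup_mouth 0.62 [0.4506 0.0872 0.0108]
side round_cup_center 0.59 [ 0.7077 -0.1007  0.0383]
wrist cup_center 0.68 [0.4433 0.0867 0.0468]
wrist cup_center 0.62 [ 0.3997 -0.3414  0.0395]
wrist cup_mouth 0.7 [ 0.3999 -0.3407  0.0757]
wrist cup_mouth 0.59 [0.4493 0.0833 0.0118]
wrist round_cup_center 0.25 [0.4439 0.0852 0.0467]
```

View pics/m6.png

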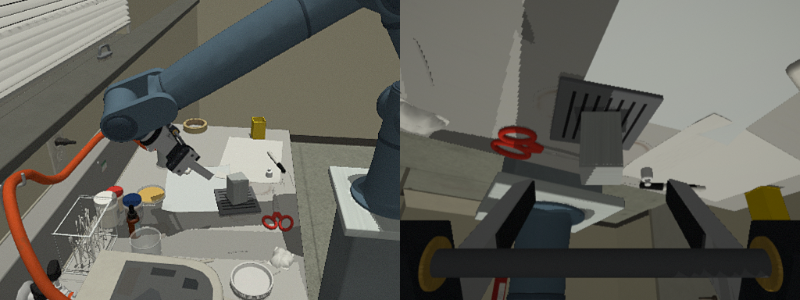

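The cup stands upside down on the middle of the plate, in the side view at (237,188) and in the wrist view at (602,145). The gripper is clear of it and the round cup has not moved, so I hand in.

```bash
python3 -c "
from cell import r
print(r.sign_off())"
```

```text
the job is handed in; nothing more can be done
None
```

The square steel cup stands upside down and released on the middle of the drain plate, with its mouth measured within about 4 mm of the plate's centre. The round cup was not moved, and the job was handed in at about 17 s; no verdict came back.

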